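# Hang the lantern and clamp the stand's leg at its length mark

## Robot

A 7-joint arm with a two-finger parallel gripper is mounted at the origin on the work surface. World frame = base frame: x ahead of the robot, y to its left, z up, the work surface at z = 0. Lengths are in mm, angles in rad, forces in N, time in s.
With the tool pointing down it reaches from about 400 to 875 mm from the base axis. Payload 4.4 kg.
Tool frame: the origin (TCP) lies at the very end of the fingers, on their centre line; the grasp point (between the pads) lies 19 mm behind it; y points along the fingers, z is the direction in which the jaws open and shut, and the axes are right-handed (so a half turn about y gives the same grasp; the last joint's range is limited). The gripper opens to 85 mm and grips with 20 to 120 N. Pads are 22 mm wide; open, the fingers measure 114 mm over their backs; the gripper's body (76 mm by 85 mm) begins 54 mm behind the grasp point. The pads swing forward as they close: fully open they stand 13 mm farther back than shut.
Start: joints at [-1.185, 0.628, 0.038, 1.517, -0.027, 0.996, -0.02], TCP at [283.76, 584.806, 231.313] pointing down, gripper open.
Joint ranges: [-3.06, 3.06], [-0.37, 2.12], [-1.25, 1.32], [0.18, 2.47], [-1.1, 4.24], [0.23, 1.98], [-2.94, 2.94]. Speed limits (rad/s): [2.57, 2.57, 3.14, 3.14, 3.14, 3.14, 3.14].

## Interface

Orientations are given as [roll, pitch, yaw] about the fixed x, y, z axes, in that order (R = Rz(yaw) Ry(pitch) Rx(roll)).
In Python, from cell import * gives the robot as it stands.
- The arm moves only by the tool apply_moves, never from a script. Its argument "targets" is a list of rows, each a list of 6 numbers: the shift along the tool's x, y, z in units of 40 mm (1.0 is 40 mm), then the turn, a rotation vector about the tool's x, y, z in units of 8 degrees (1.0 is 8 degrees). A call has 1 to 12 rows; each row shifts and turns the commanded pose from where the row before left it, along the tool's axes as they then stand; what a row does not reach is not made up. A row lasts 1/8 s, in which the tool goes at most 62.5 mm and 10.7 degrees, less where a joint would pass 70% of its speed; a pose out of reach is approached as far as the arm can. A call is refused whole if a number of a shift passes 1 or a number of a turn 1, either way. A call with a gripper value outside its range is refused whole. "jaw" is the gripper command: -1 is shut, 1 is fully open, values between are in proportion, set as the call begins (left out, the last holds). The fingers move at their own pace and stop on an object; the grip force is fixed at half the most. Time passes only in rows, so rows that do not move let the fingers close. It gives the time, the measured TCP pose, the force and the opening at its end, in the units of the state.
- read_state(): the state, without advancing time (a new reading comes with each control period).
- get_image(name): name is "scene" or "top" or "wrist"; returns the picture (420x560x3 uint8, red, green, blue); there is no depth.
- calibration(name): a dict with "fx", "fy", "cx", "cy" (pixels), "world_from_camera" (4x4, takes a point from camera to world coordinates). Camera axes: x right, y down, z forward; pixel columns grow to the right and rows downward; lengths in mm; the calibration is good to about 2 mm. A picture is of the moment at which its call begins: read the wrist's pose just before it. calibration takes no time and is no camera call; for the wrist camera it gives the pose at the moment of the call.
- finish_job(): hands the job in, once; it reports no verdict.
The state is a dict: "clock": time; "qpos": joint angles; "qd": joint speeds; "tau": joint torques, N m; "eef_pos": TCP position; "tool_rot": TCP orientation; "force": force on the tool from outside, world axes, zero at the start; "torque": the same for the moment, N m; "width": finger opening in mm.
Only numpy, scipy, OpenCV 4.12 (cv2) and the standard library are available. Lean on these libraries where they do the work, as an engineer would, in place of code of your own. Each camera call takes 0.05 s, during which the arm holds its last target. There are 200 camera calls.

## Task

Hang the lantern by its bail on the hanger arm of the lantern stand and let go of it, so that it swings free. Then take hold of the stand's sliding leg at the clamp, raise it with the cam lever still open until the clamp's lower rim stands at the broad ring mark on the lower tube, and press the cam lever fully closed while you hold the leg there. Finish still holding the clamped leg, with the lantern hanging from the arm; leave the other things on the shelf where they are.

Things in the scene. Friction and masses are not known exactly. Their poses are not given: they have to be found in the camera images.
- stand: Lantern stand, screwed down: round base 128 mm across, 12 mm thick, with an upright steel lower tube 16 mm in diameter on its axis. Origin: centre of the base's underside; z up the tube. The sliding leg's hanger arm points along the stand's +x (away from the robot, give or take 0.35 rad), its cam lever is on the +y side; the leg cannot turn. Offsets given for leg, arm and lever are in these axes.
- mark (a point): The length mark: middle of the one broad dark ring (6 mm tall; the other rings are thin lines) on the lower tube, on the tube's axis, 132 mm above the shelf. With the leg low it is hidden inside the leg and shows under the clamp as the leg rises.
- leg (a joint): Sliding leg: height (m) above its lowest position, 0 to 0.040. At 0 the clamp's lower rim is 102 mm above the shelf; at 0.030 it is at the mark. Unlocked, the empty leg (2 N) stays put by about 3 N of rubbing, but it sinks slowly to 0 under the lantern; the closed cam lever really clamps it.
- leg_rim (a point): Centre of the clamp's lower rim, on the tube's axis; moves with the leg.
- clamp_mid (a point): Middle of the clamp on the tube's axis, 17 mm above its lower rim, level with the lever's middle. The clamp is a moulding 34 mm tall, 30 mm in diameter, with a flat back face 24 mm wide at y = -15 mm. Above it the leg is a tube 22 mm in diameter; the leg's top is 45 mm above this point.
- hanger_seat (a point): Point on the top of the hanger arm where the bail belongs, 65 mm from the tube's axis along +x, 50 mm above the clamp's rim. The arm is a level round steel rod 8 mm in diameter whose end, 108 mm from the axis, turns up and stands 12 mm above the top of the rod.
- lever (a joint): Cam lever angle (rad): 0 fully closed, 0.6 to 0.85 (open) at the start, stop at 1.2. It swings level about an upright pin 17 mm along +x and 20 mm along +y of the tube's axis. Closed, it lies along -x against the clamp, outer face at y = 23.5 mm; open, its free end stands out to +y. It stays where it is left and takes 12 to 18 N at the free end to move, a little more in the last 0.25 rad.
- lever_tip (a point): Free end of the cam lever (a slab 38 mm long from the pin, 7 mm thick, 22 mm tall), mid thickness and height. A grasp across the clamp, one pad on the flat back face and one on the open lever, can hold and lift the leg without closing the lever while the hand stays put; the lever closes as the hand follows the closing fingers towards the back face.
- lantern: Battery lantern, 200 to 300 g: round body 56 mm across, 78 mm tall, white middle, with a rigid upright bail. Origin: centre of its underside. The bail is a flat frame in the lantern's y-z plane, 68 mm wide, uprights 5 mm thick; its top bar runs along y, 8 mm thick (along x), 12 mm tall, slightly peaked in the middle. Clear opening between body and bar: 40 mm.
- bail_top (a point): Middle of the underside of the bail's top bar, 122 mm above the lantern's underside; the bar's top is 12 mm above this point. This is the point that goes on the arm.
- tray: White plastic tray of mixed cells, 170 x 240 x 42 mm, open top, beyond the stand and lantern, left of the middle; leave alone. Origin: centre of its underside.
- tub: Green collection tub, 120 mm across the rim and 112 mm tall, to the right; leave alone. Origin: centre of its underside.
- flashlight: Aluminium flashlight standing on its head, 38 mm across, 124 mm tall, beyond the mat; leave alone. Origin: centre of its underside.
- vial: Glass vial with a halogen capsule bulb, 22 mm across, 51 mm tall, upright on the flat 3 mm grey sorting mat in the middle (240 mm along x by 120 mm, centre 620 mm ahead of the robot); leave alone. Origin: centre of its underside.
- d_cell: Large round cell, 33 mm across, 61 mm tall, upright on the mat; leave alone. Origin: centre of its underside.
- block_cell: Block battery, 27 x 18 x 48 mm, upright on the mat; leave alone. Origin: centre of its underside.
- carton: Small cardboard bulb carton, 60 x 50 x 75 mm, on the left; leave alone. Origin: centre of its underside.
Not all that is in view belongs to the job. What is meant by the stand is not blue or purple, and is the larger of those in its own colour.

How it is judged (in metres and radians):
On the way, in this order (a step that is already met when the one before it is completed fails the run):
1. the lantern hangs by its bail on the hanger arm, let go by the fingers (contact force between lantern and leg above 1 N and contact force between lantern and the fingers below 0.2 N and x of bail_top in the frame of hanger_seat between -0.045 and 0.04 m and distance between bail_top and hanger_seat below 0.05 m and angle between lantern's own z axis and vertical below 0.35 rad and height (world z) of lantern above 0.02 m), for 0.3 s.
2. the leg is held with its rim at the length mark, the cam lever still open and the lantern on the arm (contact force between the fingers and leg above 3 N and z of leg_rim in the frame of mark between -0.005 and 0.005 m and value of joint lever above 0.25 rad and distance between bail_top and hanger_seat below 0.05 m and distance between the grasp point and clamp_mid below 0.06 m), for 0.2 s.
3. the cam lever is closed with the leg held at the mark (value of joint lever below 0.08 rad and contact force between the fingers and leg above 3 N and z of leg_rim in the frame of mark between -0.005 and 0.005 m and distance between the grasp point and clamp_mid below 0.06 m), for 0.2 s.
At the end, for the whole second after the job is handed in: Lever within 0.08 rad of closed; clamp rim within 5 mm of the broad ring's middle; fingers at the clamp (60 mm) still pressing leg or lever with over 3 N; lantern hanging by its bail on the arm, within 50 mm of the seat, inside the turned-up end, tilt under 0.35 rad, untouched by the robot (all of step 3 and contact force between lantern and leg above 0.5 N and contact force between lantern and the arm below 0.2 N and x of bail_top in the frame of hanger_seat between -0.045 and 0.04 m and distance between bail_top and hanger_seat below 0.05 m and angle between lantern's own z axis and vertical below 0.35 rad and height (world z) of lantern above 0.03 m); the arm keeps its last pose, push and grip.
It fails at once if the lantern is toppled or dropped (angle between lantern's own z axis and vertical above 0.9 rad).
It fails at once if another thing on the shelf is pushed away or knocked over (distance of any of tray, tub, flashlight, vial, d_cell, block_cell, carton from where it was at the start of the episode above 0.03 m or angle between any of flashlight, vial, d_cell, block_cell, carton's own z axis and vertical above 0.6 rad).
It also fails if it takes over 61 s, if anything falls off the work surface, if the arm or the gripper's body presses on something with over 40 N, if the wrist force passes 120 N, or if a joint passes its speed limit or range.

## Working session

There is one attempt and no reset: what is moved stays moved. The work goes in short steps, Python scripts to look and compute and a tool call to move; the robot and the scene stay as the last step left them, time stands still between calls to the robot, and variables do not carry over. Pictures are saved under pics/ and viewed, about 8 in all and at most 12, crops included, and the job is handed in when it is done.

Besides the shell and the picture viewer there is one more tool, called after "Emit:" as name(argument=value, ...) on one line, values as JSON. apply_moves: Moves the arm, as the interface text tells. Its arguments: {"type":"object","properties":{"targets":{"type":"array"},"jaw":{"type":"number"}},"required":["targets"]}

```bash
ls; mkdir -p pics
python3 - <<'E'
from cell import *
import cv2
s=read_state(); print({k:s[k] for k in('clock','eef_pos','tool_rot','width','force')})
for n in('scene','top'):
    im=get_image(n); cv2.imwrite(f'pics/{n}0.png',im[...,::-1]); c=calibration(n); print(n,c)
E
```

```text
pics
{'clock': 0.0, 'eef_pos': array([283.49824739, 584.21490454, 230.37653935]), 'tool_rot': array([-1.57272343e+00, -4.91197468e-05, -4.51822553e-01]), 'width': 85.42754966056616, 'force': array([-0.25432898, -0.18094395, -0.44883894])}
scene {'fx': 519.8864286361401, 'fy': 519.8864286361401, 'cx': 287.42113879316156, 'cy': 208.44908865057585, 'world_from_camera': array([[ 8.16704525e-01,  3.56356481e-01, -4.53876389e-01,
         1.14082294e+03],
       [ 5.76917891e-01, -5.21440875e-01,  6.28701170e-01,
        -8.44157419e+02],
       [-1.26279651e-02, -7.75312500e-01, -6.31451552e-01,
         9.47357093e+02],
       [ 0.00000000e+00,  0.00000000e+00,  0.00000000e+00,
         1.00000000e+00]])}
top {'fx': 533.9471728367657, 'fy': 533.9471728367657, 'cx': 286.29549181189856, 'cy': 211.05658293025033, 'world_from_camera': array([[ 1.86853747e-02, -9.90497588e-01,  1.36254856e-01,
         3.67263936e+02],
       [-9.99825394e-01, -1.85380629e-02,  2.35004853e-03,
        -3.12234225e+01],
       [ 1.98183695e-04, -1.36274976e-01, -9.90671031e-01,
         1.49979934e+03],
       [ 0.00000000e+00,  0.00000000e+00,  0.00000000e+00,
         1.00000000e+00]])}
```

View pics/scene0.png

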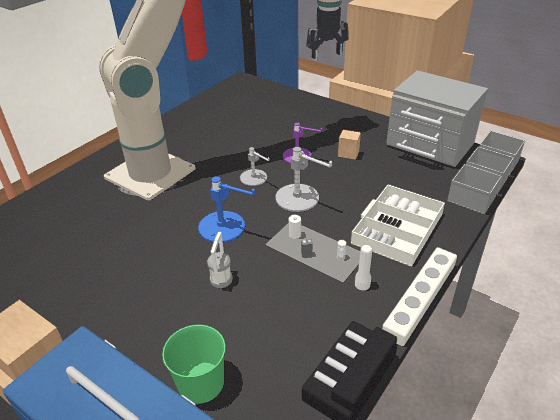

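View pics/top0.png

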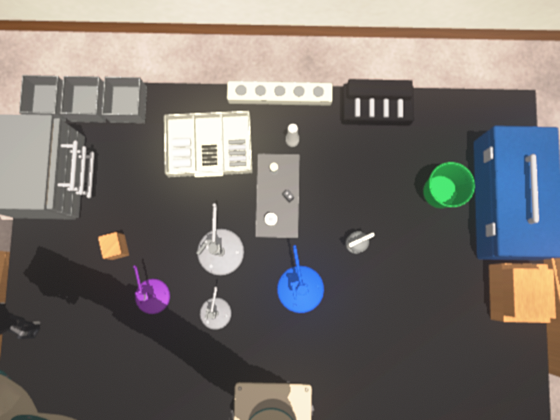

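Candidates for the stand are four: blue at scene (222,225), purple at (297,155), small grey at (253,177) and large grey at (297,195). Not blue or purple and the larger of its colour means the large grey one, at top (220,252). The lantern is at scene (220,265), top (358,240). Next is a close crop of the stand and lantern, plus first measurements.

```bash
cat > h.py <<'E'
import numpy as np, cv2
from cell import *
def ray(n,uv):
    c=calibration(n) if isinstance(n,str) else n; T=c["world_from_camera"]
    d=T[:3,:3]@np.array([(uv[0]-c["cx"])/c["fx"],(uv[1]-c["cy"])/c["fy"],1]); return T[:3,3],d/np.linalg.norm(d)
def onz(n,uv,z):
    o,d=ray(n,uv); return o+d*(z-o[2])/d[2]
def tri(a,ua,b,ub):
    o,d=ray(a,ua);p,e=ray(b,ub)
    t=np.linalg.lstsq(np.c_[d,-e],p-o,rcond=None)[0]; A=o+d*t[0];B=p+e*t[1]
    return (A+B)/2,np.linalg.norm(A-B)
def proj(n,X):
    c=calibration(n) if isinstance(n,str) else n; T=c["world_from_camera"]
    q=T[:3,:3].T@(np.asarray(X,float)-T[:3,3]); return np.array([c["cx"]+c["fx"]*q[0]/q[2],c["cy"]+c["fy"]*q[1]/q[2]])
def crop(im,u,v,w,h,k): return cv2.resize(im[v:v+h,u:u+w],None,fx=k,fy=k,interpolation=cv2.INTER_CUBIC)
E
python3 - <<'E'
from h import *
s=cv2.imread('pics/scene0.png');t=cv2.imread('pics/top0.png')
a=crop(s,250,130,100,90,4);b=crop(s,190,220,60,75,4)
c=crop(t,180,195,75,85,4);d=crop(t,330,215,60,50,4)
def pad(x,w,h): return cv2.copyMakeBorder(x,0,h-x.shape[0],0,w-x.shape[1],cv2.BORDER_CONSTANT)
m=np.vstack([np.hstack([a[:300],pad(b,400,300)[:300]]),np.hstack([pad(c[:300],400,300),pad(d,400,300)])])
cv2.imwrite('pics/m1.png',m)
print('stand',onz('top',(220,252),12),onz('scene',(297,196),12))
print('lantern',onz('top',(358,240),78),onz('scene',(221,278),10))
for n,p in dict(d=(271,218),tray=(208,145),flash=(292,130),vial=(273,167)).items(): print(n,onz('top',p,40).round())
print(onz('top',(251,176),42),onz('top',(165,178),42))
E
```

```text
stand [453.43210578 154.63980103  12.        ] [458.33992021 150.23686844  12.        ]
lantern [ 488.45884936 -220.58571641   78.        ] [ 488.43823599 -224.11529162   10.        ]
d [548.  14.  40.]
tray [751. 196.  40.]
flash [799. -40.  40.]
vial [691.  12.  40.]
[664.32387134  72.2139205   42.        ] [654.18722886 311.04780214  42.        ]
```

View pics/m1.png

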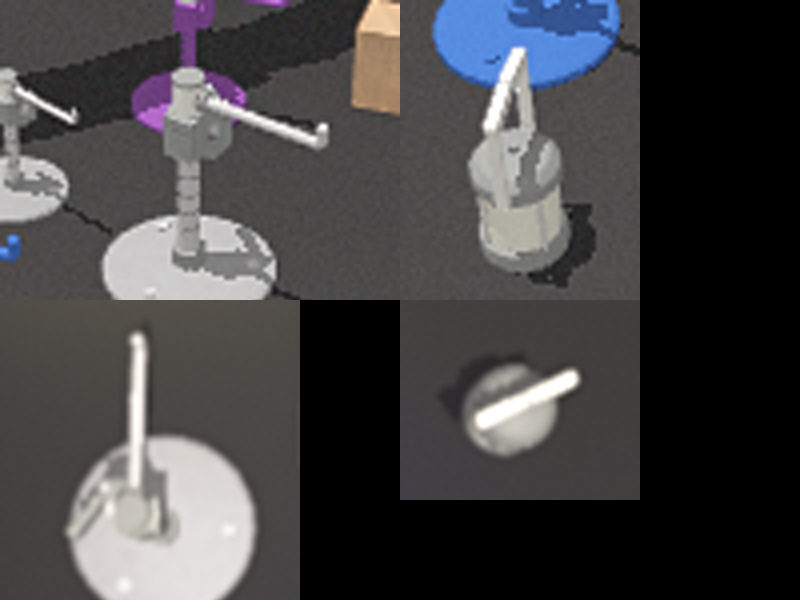

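The crop shows the large grey stand: leg top at top (213,247), arm tip at about (214.5,205), lever open on the left. The lantern's bail bar runs between top (350.5,245) and (372.5,234.5).

Run:
```python
from h import *
t=cv2.imread('pics/top0.png')
# base disc fit
g=cv2.cvtColor(t,cv2.COLOR_BGR2HSV)
m=((g[...,2]>120)&(g[...,1]<50)).astype(np.uint8)
n,l,st,ce=cv2.connectedComponentsWithStats(m)
i=l[262,232]; print(st[i])
c=max(cv2.findContours((l==i).astype(np.uint8),0,1)[0],key=len)[:,0]
c=c[(c[:,1]>250)]  # lower half rim
W=np.array([onz('top',p+0.0,12)[:2] for p in c]); A=np.c_[2*W,np.ones(len(W))]
s=np.linalg.lstsq(A,(W**2).sum(1),rcond=None)[0]; print('base c',s[:2],'r',np.sqrt(s[2]+s[0]**2+s[1]**2))
leg=onz('top',(213.2,247),164);tip=onz('top',(214.5,205),164); print('leg',leg,'tip',tip,np.linalg.norm(tip-leg),'yaw',np.arctan2(*(tip-leg)[[1,0]]))
# scene: leg top, arm tip
print('tri leg',tri('top',(213.2,247),'scene',(250+188/4,130+74/4)),'tip',tri('top',(214.5,205),'scene',(250+322/4,130+127/4)))
# bail bar
x0,y0=335,222; mm=(t[y0:258,x0:385].min(2)>185).astype(np.uint8)
nz=cv2.findNonZero(mm).astype(np.float32)[:,0]+[x0,y0]; r=cv2.minAreaRect(nz.astype(np.float32)); print(r)
b=cv2.boxPoints(r); e=sorted([(np.linalg.norm(b[k]-b[(k+1)%4]),k) for k in range(4)])
ends=[(b[k]+b[(k+1)%4])/2 for _,k in e[:2]]; P=[onz('top',p,133) for p in ends]; print(ends,P,np.linalg.norm(P[0]-P[1]),'mid',(P[0]+P[1])/2,'ang',np.arctan2(*(P[0]-P[1])[[1,0]]))
print('tri bail mid-ends', tri('top',(372.5,234.5),'scene',(190+490/4-100,220+126/4)),tri('top',(350.5,245),'scene',(190+520/4-100,220+52/4)))
```

```text
[ 197  203   47   73 1816]
base c [455.23084445 153.90868693] r 63.86145820658483
leg [456.80087189 153.10675949 164.        ] tip [563.04886217 153.78626842 164.        ] 106.25016316251323 yaw 0.006395411897052526
tri leg (array([456.56404483, 152.03992919, 174.63204551]), np.float64(1.2316514686637128)) tip (array([562.9011211 , 153.51813569, 170.38544223]), np.float64(1.9618303901916008))
((362.0103454589844, 241.77322387695312), (8.935046195983887, 27.211278915405273), 66.03750610351562)
[array([374.44333, 236.24745], dtype=float32), array([349.57736, 247.299  ], dtype=float32)] [array([ 494.21452947, -255.46600219,  133.        ]), array([ 464.64193447, -191.70847353,  133.        ])] 70.28200933126601 mid [ 479.42823197 -223.58723786  133.        ] ang -1.1365018454383427
tri bail mid-ends (array([ 499.66431062, -250.89592822,  127.35473359]), np.float64(1.4131972624035587)) (array([ 471.88683736, -193.84372319,  127.44263038]), np.float64(2.4955627100444207))
```

Measured: stand axis about (456,153) with yaw about 0.01. Arm length comes out at 106 mm against 104–108 expected. Bail middle is about (486,-222) with lantern yaw about 0.45. I turn the tool first, then cross over.

Emit:
apply_moves(targets=[[0, -0.2, 0, 0, 0.96, 0], [0, -0.2, 0, 0, 0.96, 0], [0, -0.2, 0, 0, 0.96, 0], [0, -0.2, 0, 0, 0.96, 0], [0, -0.2, 0, 0, 0.96, 0], [0, 0, 0, 0, 0, 0]], jaw=1)

```text
clock: 0.85
eef_pos: [283.7, 584.9, 271.4]
tool_rot: [-1.57, -0.0, -1.12]
force: [0.3, 0.7, -1.0]
width: 85.4
```

```bash
cat >> h.py <<'E'
from scipy.spatial.transform import Rotation as Rn
def go(p,psi=None,R0=None):
    s=read_state(); R=Rn.from_euler('xyz',s['tool_rot']); 
    u=R.inv().apply(np.asarray(p)-s['eef_pos'])/40
    print('t',round(s['clock'],2),'pos',s['eef_pos'].round(1),'rot',s['tool_rot'].round(3),'w',round(s['width'],1),'F',s['force'].round(1),'| units',u.round(2))
    if psi is not None:
        G=Rn.from_euler('xyz',[-np.pi/2,0,psi]); print('  turn units',(np.degrees((R.inv()*G).as_rotvec())/8).round(2))
E
python3 -c "
from h import *
go([500,100,260],-1.12);go([486,-222,260])"
```

```text
t 0.85 pos [283.7 584.9 271.4] rot [-1.57 -0.   -1.12] w 85.4 F [ 0.3  0.7 -1. ] | units [13.27  0.28 -0.41]
  turn units [-0. -0.  0.]
t 0.85 pos [283.7 584.9 271.4] rot [-1.57 -0.   -1.12] w 85.4 F [ 0.3  0.7 -1. ] | units [20.36  0.28 -4.23]
```

Emit:
apply_moves(targets=[[1, 0, 0, 0, 0, 0], [1, 0, 0, 0, 0, 0], [1, 0, 0, 0, 0, 0], [1, 0, 0, 0, 0, 0], [1, 0, 0, 0, 0, 0], [1, 0, 0, 0, 0, 0], [1, 0, 0, 0, 0, 0], [1, 0, 0, 0, 0, 0], [1, 0, 0, 0, 0, 0], [1, 0, 0, 0, 0, 0], [1, 0, 0, 0, 0, 0], [1, 0, 0, 0, 0, 0]])

```text
clock: 2.35
eef_pos: [492.1, 151.1, 270.8]
tool_rot: [-1.572, 0.0, -1.119]
force: [-0.2, 1.1, -0.3]
width: 85.2
```

Emit:
apply_moves(targets=[[0.93, 0, -0.47, 0, 0, 0], [0.93, 0, -0.47, 0, 0, 0], [0.93, 0, -0.47, 0, 0, 0], [0.93, 0, -0.47, 0, 0, 0], [0.93, 0, -0.47, 0, 0, 0], [0.93, 0, -0.47, 0, 0, 0], [0.93, 0, -0.47, 0, 0, 0], [0.93, 0, -0.47, 0, 0, 0], [0.93, 0, -0.47, 0, 0, 0], [0, 0, 0, 0, 0, 0], [0, 0, 0, 0, 0, 0]])

```text
clock: 3.72
eef_pos: [484.6, -221.9, 270.7]
tool_rot: [-1.571, 0.002, -1.12]
force: [-0.2, 1.0, -0.0]
width: 85.6
```

Run:
```python
from h import *
go([486,-222,260],-1.12)
c=calibration('wrist'); im=get_image('wrist')[...,::-1]; cv2.imwrite('pics/w1.png',im); np.save('w1.npy',c,allow_pickle=True)
print(c['world_from_camera'].round(2),c['fx'],proj(c,[486,-222,134]))
```

```text
t 3.73 pos [ 484.6 -221.9  270.7] rot [-1.571  0.002 -1.12 ] w 85.6 F [-0.2  1.  -0. ] | units [0.02 0.27 0.03]
  turn units [ 0.   -0.   -0.01]
[[ 9.0000e-01  4.2000e-01  1.2000e-01  4.5461e+02]
 [ 4.4000e-01 -8.7000e-01 -2.4000e-01 -1.6021e+02]
 [ 0.0000e+00  2.7000e-01 -9.6000e-01  4.1308e+02]
 [ 0.0000e+00  0.0000e+00  0.0000e+00  1.0000e+00]] 320.3515757955506 [282.46349894 196.91045245]
```

View pics/w1.png

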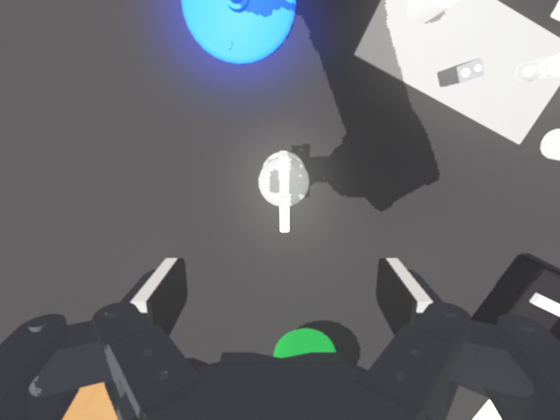

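Wrist view: the bail bar runs vertically in the picture from (284,152) to (284.5,233), so it is square to the jaws and close to centred.

Run:
```python
from h import *
c=np.load('w1.npy',allow_pickle=True).item(); im=cv2.imread('pics/w1.png')
m=(im[140:245,265:305].min(2)>235)
for r in range(0,105,8):
    x=np.where(m[r])[0]; print(r+140, (265+x.min(),265+x.max()) if len(x) else None,end=' ')
a,b=onz(c,(284,153),132),onz(c,(284.5,232),132); print(a,b,np.linalg.norm(a-b),(a+b)/2,np.arctan2(*(b-a)[[1,0]]))
M=(a+b)/2; go([M[0],M[1],123.5],-1.12)
```

```text
140 None 148 None 156 (np.int64(271), np.int64(287)) 164 (np.int64(265), np.int64(290)) 172 (np.int64(265), np.int64(288)) 180 (np.int64(265), np.int64(288)) 188 (np.int64(265), np.int64(288)) 196 (np.int64(265), np.int64(289)) 204 (np.int64(275), np.int64(289)) 212 (np.int64(280), np.int64(288)) 220 (np.int64(280), np.int64(288)) 228 (np.int64(280), np.int64(288)) 236 None 244 None [ 470.26040832 -186.43853145  132.        ] [ 502.6251936 -251.927635   132.       ] 73.04999664616523 [ 486.44280096 -219.18308322  132.        ] -1.1117986111742637
t 3.77 pos [ 484.8 -221.3  270.8] rot [-1.571  0.002 -1.119] w 85.3 F [-0.   0.   0.3] | units [-0.02  3.68  0.06]
  turn units [ 0.    0.   -0.01]
```

Emit:
apply_moves(targets=[[-0.02, 0.7, 0.06, 0, 0, 0], [0, 0.8, 0, 0, 0, 0], [0, 0.8, 0, 0, 0, 0], [0, 0.7, 0, 0, 0, 0], [0, 0.5, 0, 0, 0, 0], [0, 0.21, 0, 0, 0, 0], [0, 0, 0, 0, 0, 0]])

```text
clock: 4.65
eef_pos: [486.7, -220.1, 122.7]
tool_rot: [-1.571, 0.001, -1.12]
force: [-0.2, -0.6, -0.7]
width: 85.1
```

Emit:
apply_moves(targets=[[0, 0, 0, 0, 0, 0], [0, 0, 0, 0, 0, 0], [0, 0, 0, 0, 0, 0], [0, 0, 0, 0, 0, 0], [0, 0, 0, 0, 0, 0], [0, 0, 0, 0, 0, 0], [0, 0, 0, 0, 0, 0], [0, 0, 0, 0, 0, 0]], jaw=-1)

```text
clock: 5.65
eef_pos: [486.9, -221.1, 123.3]
tool_rot: [-1.57, -0.0, -1.122]
force: [-0.7, 0.3, 5.9]
width: 6.0
```

Emit:
apply_moves(targets=[[0, -0.3, 0, 0, 0, 0], [0, -0.5, 0, 0, 0, 0], [0, -0.7, 0, 0, 0, 0], [0, 0, 0, 0, 0, 0], [0, 0, 0, 0, 0, 0]])

```text
clock: 6.28
eef_pos: [486.1, -220.5, 182.2]
tool_rot: [-1.572, 0.001, -1.122]
force: [0.1, 0.2, -2.8]
width: 6.3
```

Run:
```python
from h import *
go([486,-222,260])
w=get_image('wrist')[...,::-1]; s=get_image('scene')[...,::-1]
m=np.hstack([cv2.resize(w[60:360,80:480],(400,300)),crop(s,160,160,133,100,3)]);cv2.imwrite('pics/m2.png',m)
```

```text
t 6.28 pos [ 486.1 -220.5  182.2] rot [-1.572e+00  1.000e-03 -1.122e+00] w 6.3 F [ 0.1  0.2 -2.8] | units [ 0.03 -1.94 -0.02]
```

View pics/m2.png

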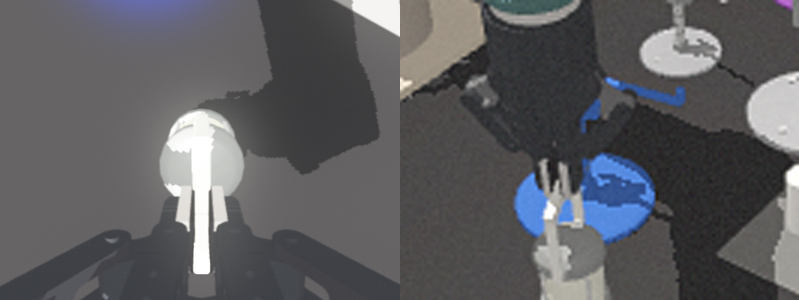

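The lantern is in the grip by its bail (−2.8 N, the expected weight). I lift it, square it to the stand, and carry it beyond the arm tip.

Emit:
apply_moves(targets=[[0, -0.5, 0, 0, 0.63, 0], [0, -0.6, 0, 0, 0.64, 0], [0, -0.6, 0, 0, 0.64, 0], [0, -0.6, 0, 0, 0.63, 0], [0, -0.4, 0, 0, 0.63, 0], [0, 0, 0, 0, 0, 0]])

```text
clock: 7.12
eef_pos: [486.9, -221.1, 290.9]
tool_rot: [-1.57, -0.001, -1.564]
force: [-0.3, -1.0, -2.2]
width: 6.0
```

Emit:
apply_moves(targets=[[-0.4, 0, 0.12, 0, 0, 0], [-0.8, 0, 0.24, 0, 0, 0], [-1, 0, 0.3, 0, 0, 0], [-1, 0, 0.3, 0, 0, 0], [-1, 0, 0.3, 0, 0, 0], [-1, 0, 0.3, 0, 0, 0], [-1, 0, 0.3, 0, 0, 0], [-1, 0, 0.3, 0, 0, 0], [-1, 0, 0.24, 0, 0, 0], [-0.8, 0, 0.24, 0, 0, 0], [-0.35, 0, 0.12, 0, 0, 0], [0, 0, 0, 0, 0, 0]])

```text
clock: 8.62
eef_pos: [594.3, 155.2, 289.9]
tool_rot: [-1.572, 0.001, -1.562]
force: [1.0, 0.3, -2.3]
width: 5.8
```

Run:
```python
from h import *
go([595,153.5,185],-1.565)
s=get_image('scene')[...,::-1]; cv2.imwrite('pics/s3.png',s); t=get_image('top')[...,::-1]; cv2.imwrite('pics/t3.png',t)
m=np.hstack([crop(s,230,90,133,150,3),crop(t,160,130,133,150,3)]);cv2.imwrite('pics/m3.png',m)
for z in (102,112,132): print(z,proj('scene',[456,153,z]))
print(proj('scene',[456,153,164]),proj('scene',[564,153.5,164]))
```

```text
t 8.62 pos [594.3 155.2 289.9] rot [-1.572e+00  1.000e-03 -1.562e+00] w 5.8 F [ 1.   0.3 -2.3] | units [0.04 2.62 0.02]
  turn units [ 0.01  0.02 -0.  ]
102 [296.83822104 170.08709417]
112 [296.83399865 167.17083394]
132 [296.82544373 161.26225068]
[296.81144208 151.59180438] [330.39087947 163.95288955]
```

View pics/m3.png

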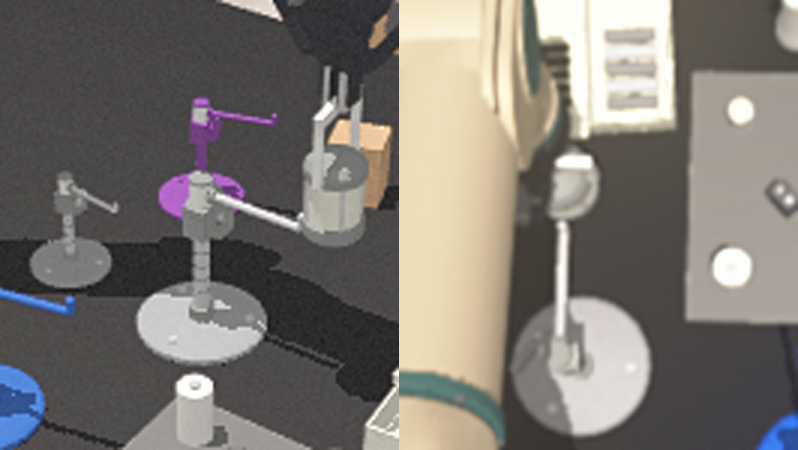

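The lantern is carried just beyond the arm tip at scene (300,224)/3 in the crop, in line with the rod in the top view. The leg seems about 8 mm up. I descend to a bar height that clears the upturned end, thread it, then lower.

Emit:
apply_moves(targets=[[0.04, 0.3, 0, 0, 0, 0], [0, 0.6, 0, 0, 0, 0], [0, 0.7, 0, 0, 0, 0], [0, 0.6, 0, 0, 0, 0], [0, 0.38, 0, 0, 0, 0], [0, 0, 0, 0, 0, 0], [0, 0, -0.2, 0, 0, 0], [0, 0, -0.4, 0, 0, 0], [0, 0, -0.5, 0, 0, 0], [0, 0, -0.4, 0, 0, 0], [0, 0, -0.16, 0, 0, 0], [0, 0, 0, 0, 0, 0]])

```text
clock: 10.22
eef_pos: [528.6, 152.0, 188.5]
tool_rot: [-1.569, 0.001, -1.564]
force: [0.4, 0.1, -2.9]
width: 6.1
```

Emit:
apply_moves(targets=[[0, 0.1, 0, 0, 0, 0], [0, 0.1, 0, 0, 0, 0], [0, 0.1, 0, 0, 0, 0], [0, 0.1, 0, 0, 0, 0], [0, 0, 0, 0, 0, 0]])

```text
clock: 10.85
eef_pos: [528.1, 151.6, 171.2]
tool_rot: [-1.572, -0.0, -1.565]
force: [-0.1, 0.0, -2.5]
width: 5.9
```

Run:
```python
from h import *
go([528,153.5,160],-1.565)
s=get_image('scene')[...,::-1]; cv2.imwrite('pics/s4.png',s); t=get_image('top')[...,::-1]
m=np.hstack([crop(s,270,110,80,110,5),crop(t,180,170,80,110,5)]);cv2.imwrite('pics/m4.png',m)
```

```text
t 10.85 pos [528.1 151.6 171.2] rot [-1.572 -0.    -1.565] w 5.9 F [-0.1  0.  -2.5] | units [-0.05  0.28 -0.  ]
  turn units [0.01 0.   0.  ]
```

View pics/m4.png

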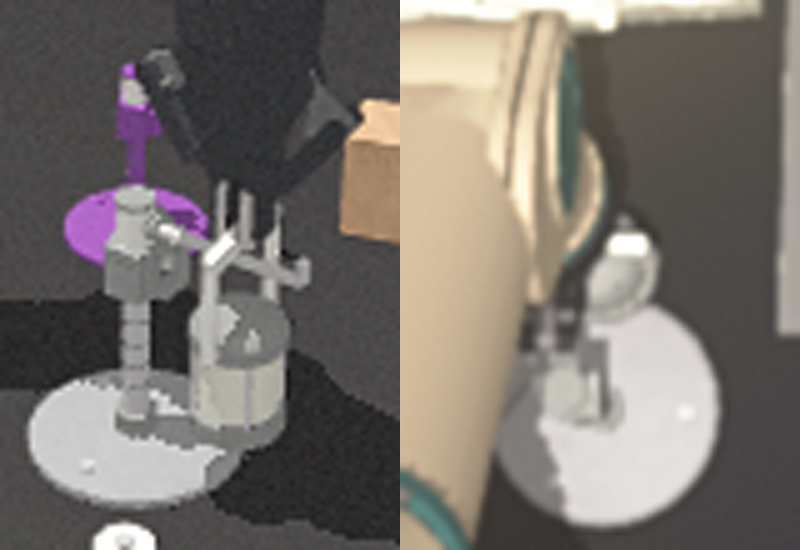

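Threaded: in the scene crop the rod passes through the bail, with the bar over the rod and inside the upturned end at (300,270). I lower in small steps and watch the force.

Emit:
apply_moves(targets=[[0, 0.07, 0, 0, 0, 0], [0, 0.07, 0, 0, 0, 0], [0, 0, 0, 0, 0, 0]])

```text
clock: 11.32
eef_pos: [528.1, 151.7, 165.8]
tool_rot: [-1.571, -0.0, -1.565]
force: [0.3, -0.0, -2.4]
width: 6.3
```

Emit:
apply_moves(targets=[[0, 0.07, 0, 0, 0, 0], [0, 0, 0, 0, 0, 0]])

```text
clock: 11.58
eef_pos: [528.2, 151.7, 163.1]
tool_rot: [-1.571, -0.0, -1.565]
force: [0.1, -0.0, -2.2]
width: 6.0
```

Emit:
apply_moves(targets=[[0, 0.05, 0, 0, 0, 0], [0, 0, 0, 0, 0, 0]])

```text
clock: 11.82
eef_pos: [528.2, 151.7, 161.1]
tool_rot: [-1.571, -0.0, -1.565]
force: [0.2, 0.5, -2.4]
width: 5.6
```

Emit:
apply_moves(targets=[[0, 0.05, 0, 0, 0, 0], [0, 0, 0, 0, 0, 0]])

```text
clock: 12.08
eef_pos: [528.4, 151.7, 159.2]
tool_rot: [-1.571, -0.0, -1.565]
force: [0.0, 1.0, -3.1]
width: 6.2
```

Emit:
apply_moves(targets=[[0, 0.05, 0, 0, 0, 0], [0, 0, 0, 0, 0, 0]])

```text
clock: 12.32
eef_pos: [528.3, 151.7, 157.2]
tool_rot: [-1.571, -0.0, -1.565]
force: [0.0, -0.3, -2.2]
width: 6.1
```

Emit:
apply_moves(targets=[[0, 0.05, 0, 0, 0, 0], [0, 0, 0, 0, 0, 0]])

```text
clock: 12.58
eef_pos: [528.3, 151.7, 155.1]
tool_rot: [-1.571, -0.0, -1.565]
force: [-0.8, -0.5, -1.9]
width: 6.1
```

Emit:
apply_moves(targets=[[0, 0.05, 0, 0, 0, 0], [0, 0, 0, 0, 0, 0]])

```text
clock: 12.82
eef_pos: [528.4, 151.7, 153.7]
tool_rot: [-1.571, 0.0, -1.565]
force: [-0.8, -0.0, 3.0]
width: 5.7
```

Contact at TCP 153.7 mm (seat expected at 152 mm, so the leg is at about 0). I release with a partial opening and rise.

Emit:
apply_moves(targets=[[0, 0, 0, 0, 0, 0], [0, 0, 0, 0, 0, 0], [0, 0, 0, 0, 0, 0], [0, 0, 0, 0, 0, 0]], jaw=-0.35)

```text
clock: 13.32
eef_pos: [528.4, 151.7, 153.3]
tool_rot: [-1.571, -0.0, -1.565]
force: [-0.5, 0.5, 0.1]
width: 27.5
```

Emit:
apply_moves(targets=[[0, -0.2, 0, 0, 0, 0], [0, -0.4, 0, 0, 0, 0], [0, -0.6, 0, 0, 0, 0], [0, -0.6, 0, 0, 0, 0], [0, -0.8, 0, 0, 0, 0], [0, -0.4, 0, 0, 0, 0], [0, 0, 0, 0, 0, 0]])

```text
clock: 14.2
eef_pos: [529.0, 151.9, 274.6]
tool_rot: [-1.568, 0.001, -1.565]
force: [0.6, -0.2, -0.2]
width: 27.8
```

Run:
```python
from h import *
go([448,153,290],0)
c=calibration('wrist'); w=get_image('wrist')[...,::-1]; cv2.imwrite('pics/w5.png',w); np.save('w5.npy',c,allow_pickle=True)
s=get_image('scene')[...,::-1]; cv2.imwrite('pics/s5.png',s)
m=np.hstack([crop(s,270,110,80,110,4),cv2.resize(w,(480,360))[:, :]] if 0 else [cv2.resize(crop(s,270,110,80,110,4),(320,420)),w[:,60:480]]);cv2.imwrite('pics/m5.png',m)
```

```text
t 14.2 pos [529.  151.9 274.6] rot [-1.568e+00  1.000e-03 -1.565e+00] w 27.8 F [ 0.6 -0.2 -0.2] | units [-0.04 -0.39 -2.02]
  turn units [-2.000e-02 -1.121e+01  1.000e-02]
```

View pics/m5.png

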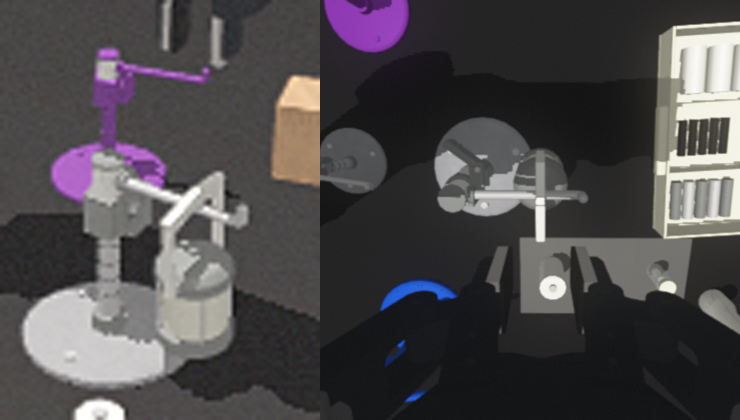

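The lantern hangs free on the arm. In the wrist view the leg top is at about (192,198) and the lever tip at about (187,147). I compute the lever geometry and the grasp.

Run:
```python
from h import *
c=np.load('w5.npy',allow_pickle=True).item()
leg=onz(c,(193,190),164); print('legtop?',leg,onz(c,(193,198),130))
print('levertip',onz(c,(187,147),119),onz(c,(187,147),130),'pin',onz(c,(226,182),130))
for n,p in dict(top=(456,153,164),mid=(456,153,119),tipopen=(456-10,153+44,130),pin=(456+17,153+20,130),seat=(521,153,152),tip=(562,153.5,164)).items(): print(n,proj(c,p).round(0))
w=cv2.imread('pics/w5.png'); cv2.imwrite('pics/m6.png',crop(w,150,100,160,140,5))
```

```text
legtop? [458.13079404 162.99315223 164.        ] [448.19629317 147.71452044 130.        ]
levertip [442.9248002  193.13869528 119.        ] [446.07311408 194.14621117 130.        ] pin [479.23073529 162.89022188 130.        ]
top [191. 202.]
mid [204. 190.]
tipopen [187. 144.]
pin [219. 171.]
seat [271. 199.]
tip [321. 202.]
```

View pics/m6.png

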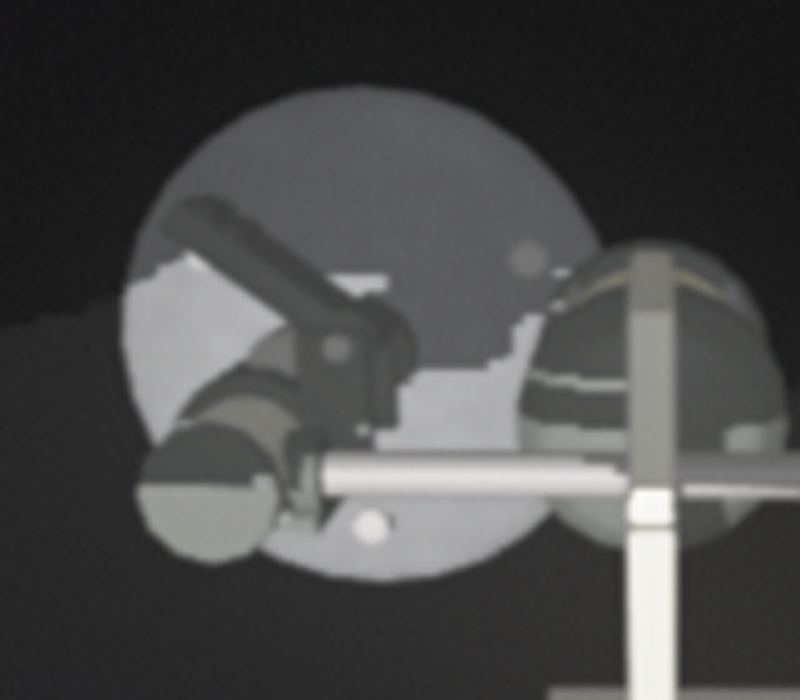

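Lever geometry: pin (217,169) and tip (190,143), so the lever is open about 0.77 rad and its tip corner is about 49 mm to +y of the axis. I grasp from above with the jaws along y, hand centre at about (447,171.5).

Emit:
apply_moves(targets=[[0, 0, -0.4, 0, -0.95, 0], [0, 0, 0, 0, -0.95, 0], [0, 0, 0, 0, -0.95, 0], [0, 0, 0, 0, -0.95, 0], [0, 0, 0, 0, -0.95, 0], [0, 0, 0, 0, -0.95, 0], [0, 0, 0, 0, -0.95, 0], [0, 0, 0, 0, -0.95, 0], [0, 0, 0, 0, -0.95, 0], [0, 0, 0, 0, -0.95, 0], [0, 0, 0, 0, -0.95, 0], [0, 0, 0, 0, -0.74, 0]], jaw=1)

```text
clock: 15.8
eef_pos: [511.5, 151.4, 271.8]
tool_rot: [-1.572, 0.003, 0.001]
force: [-0.2, -0.1, 0.0]
width: 85.1
```

```bash
python3 -c "
from h import *
go([447,171.5,101],0.006)"
```

```text
t 15.8 pos [511.5 151.4 271.8] rot [-1.572e+00  3.000e-03  1.000e-03] w 85.1 F [-0.2 -0.1  0. ] | units [-1.6   4.27  0.51]
  turn units [ 0.01 -0.03 -0.02]
```

Emit:
apply_moves(targets=[[-0.5, 0, 0.2, 0, 0, 0], [-0.7, 0, 0.31, 0, 0, 0], [-0.4, 0, 0, 0, 0, 0], [0, 0.5, 0, 0, 0, 0], [0, 0.8, 0, 0, 0, 0], [0, 0.4, 0, 0, 0, 0], [0, 0, 0, 0, 0, 0], [0, 0, 0, 0, 0, 0]])

```text
clock: 16.8
eef_pos: [448.8, 171.9, 205.6]
tool_rot: [-1.571, -0.001, -0.003]
force: [-0.5, 0.5, 0.0]
width: 85.5
```

Run:
```python
from h import *
go([447,171.5,101],0.006)
c=calibration('wrist'); w=get_image('wrist')[...,::-1]; cv2.imwrite('pics/w7.png',w); np.save('w7.npy',c,allow_pickle=True)
for n,p in dict(top=(456,153.5,164),back=(456,138.5,136),lever=(448,203,130),pin=(473,173.5,130)).items(): print(n,proj(c,p).round(0))
```

```text
t 16.8 pos [448.8 171.9 205.6] rot [-1.571e+00 -1.000e-03 -3.000e-03] w 85.5 F [-0.5  0.5  0. ] | units [-0.05  2.62 -0.01]
  turn units [-0.   -0.06  0.  ]
top [252. 244.]
back [234. 229.]
lever [325. 215.]
pin [284. 248.]
```

View pics/w7.png

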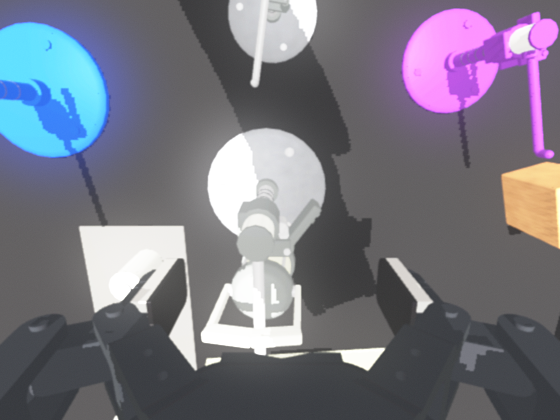

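Wrist view: the leg top (257,241) and lever tip (316,203) both lie between the open pads at (165,290) and (400,290), and the bail is ahead of the hand. The leg axis comes out at about (455,155). I shift slightly and descend.

Emit:
apply_moves(targets=[[-0.1, 0.3, -0.05, 0, -0.05, 0], [0, 0.5, 0, 0, 0, 0], [0, 0.5, 0, 0, 0, 0], [0, 0.5, 0, 0, 0, 0], [0, 0.4, 0, 0, 0, 0], [0, 0.25, 0, 0, 0, 0], [0, 0.15, 0, 0, 0, 0], [0, 0, 0, 0, 0, 0], [0, 0, 0, 0, 0, 0]])

```text
clock: 17.98
eef_pos: [444.7, 170.3, 101.7]
tool_rot: [-1.57, -0.001, 0.005]
force: [-1.1, 1.0, -0.7]
width: 85.6
```

Emit:
apply_moves(targets=[[0, 0, 0, 0, 0, 0], [0, 0, 0, 0, 0, 0], [0, 0, 0, 0, 0, 0]], jaw=0.6)

```text
clock: 18.35
eef_pos: [444.5, 170.2, 101.4]
tool_rot: [-1.571, -0.0, 0.005]
force: [0.1, -0.0, 0.1]
width: 68.3
```

Emit:
apply_moves(targets=[[0, 0, 0, 0, 0, 0], [0, 0, 0, 0, 0, 0]], jaw=0.5)

```text
clock: 18.6
eef_pos: [444.4, 170.2, 101.3]
tool_rot: [-1.571, -0.0, 0.005]
force: [-0.2, 0.6, -0.3]
width: 64.2
```

Emit:
apply_moves(targets=[[0, 0, 0, 0, 0, 0], [0, 0, 0, 0, 0, 0]], jaw=0.42)

```text
clock: 18.85
eef_pos: [444.4, 170.2, 101.4]
tool_rot: [-1.571, -0.0, 0.005]
force: [-0.5, 0.4, 2.2]
width: 60.4
```

Emit:
apply_moves(targets=[[0, 0, 0, 0, 0, 0], [0, 0, 0, 0, 0, 0]], jaw=0.34)

```text
clock: 19.1
eef_pos: [443.4, 169.6, 101.9]
tool_rot: [-1.572, 0.001, 0.006]
force: [-4.7, -2.0, 11.6]
width: 57.6
```

Both pads are touching at 57.6 mm with balanced y force, so the lever is near 0.5 rad. Full grip now, with the hand staying put.

Emit:
apply_moves(targets=[[0, 0, 0, 0, 0, 0], [0, 0, 0, 0, 0, 0], [0, 0, 0, 0, 0, 0]], jaw=-1)

```text
clock: 19.48
eef_pos: [442.7, 159.7, 103.0]
tool_rot: [-1.583, 0.005, -0.003]
force: [-5.9, -25.3, 33.6]
width: 36.7
```

The hand gave way 10 mm to −y under the full grip and the lever closed, with the leg still low. Step 2 needs it open, so I release, rise, and push the lever open again from behind its free end with closed fingers. For the lift I will hold with a limited jaw opening instead.

Emit:
apply_moves(targets=[[0, 0, 0, 0, 0, 0], [0, 0, 0, 0, 0, 0], [0, 0, 0, 0, 0, 0], [0, 0, 0, 0, 0, 0], [0, -0.3, 0, 0, 0, 0], [0, -0.7, 0, 0, 0, 0], [0, -0.9, 0, 0, 0, 0], [0, -0.6, 0, 0, 0, 0], [0, 0, 0, 0, 0, 0], [0, 0, 0, 0, 0, 0]], jaw=0.9)

```text
clock: 20.72
eef_pos: [444.0, 170.1, 201.2]
tool_rot: [-1.571, 0.0, 0.005]
force: [-0.3, 0.1, -0.2]
width: 81.1
```

Run:
```python
from h import *
go([424,152,109],0.006)
c=calibration('wrist'); w=get_image('wrist')[...,::-1]; s=get_image('scene')[...,::-1]; cv2.imwrite('pics/w8.png',w); np.save('w8.npy',c,allow_pickle=True)
print('leg earlier', onz(np.load('w5.npy',allow_pickle=True).item(),(191.4,198.4),164), onz(np.load('w7.npy',allow_pickle=True).item(),(257,241),164))
m=np.hstack([crop(s,265,110,75,110,5),cv2.resize(w[130:410,200:360],None,fx=1.96,fy=1.96)[:550]]); print(m.shape); cv2.imwrite('pics/m8.png',m)
```

```text
t 20.73 pos [444.  170.1 201.2] rot [-1.571  0.     0.005] w 81.1 F [-0.3  0.1 -0.2] | units [-0.5   2.3  -0.45]
  turn units [ 0.   -0.01 -0.  ]
leg earlier [456.35256406 155.98774053 164.        ] [453.94121241 156.84598328 164.        ]Traceback (most recent call last):
  File "<stdin>", line 5, in <module>
    return _nx.concatenate(arrs, 1, dtype=dtype, casting=casting)
           ~~~~~~~~~~~~~~~^^^^^^^^^^^^^^^^^^^^^^^^^^^^^^^^^^^^^^^
ValueError: all the input array dimensions except for the concatenation axis must match exactly, but along dimension 0, the array at index 0 has size 550 and the array at index 1 has size 549
```

Run:
```python
from h import *
w=cv2.imread('pics/w8.png'); cv2.imwrite('pics/m8.png',crop(w,200,150,160,120,5))
```

```text
(no output)
```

View pics/m8.png

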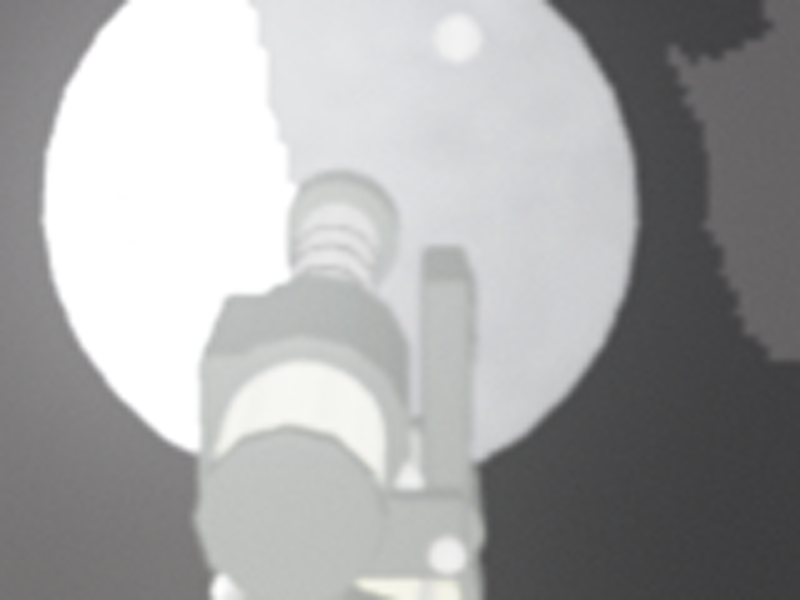

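The lever lies closed (crop (447,280)), with a gap between its free end and the clamp. I compute the end position.

Run:
```python
from h import *
c=np.load('w8.npy',allow_pickle=True).item()
print('lever end top',onz(c,(200+447/5,150+281/5),130),'inner edge',onz(c,(200+421/5,150+285/5),130),'leg top',onz(c,(257.4,253),164),'clamp top back',onz(c,(200+300/5,150+340/5),136))
```

```text
lever end top [435.15788952 175.57736601 130.        ] inner edge [435.7494207  171.98088409 130.        ] leg top [455.17041175 155.49420691 164.        ] clamp top back [441.88739882 155.50688842 136.        ]
```

Leg axis (455.2,155.5) and lever end at x=435, inner face y=172, all consistent. I put closed fingers behind the lever end.

Emit:
apply_moves(targets=[[-0.42, 0, -0.45, 0, 0, 0], [0, 0, 0, 0, 0, 0], [0, 0, 0, 0, 0, 0], [0, 0, 0, 0, 0, 0], [0, 0, 0, 0, 0, 0], [0, 0.4, 0, 0, 0, 0], [0, 0.6, 0, 0, 0, 0], [0, 0.6, 0, 0, 0, 0], [0, 0.4, 0, 0, 0, 0], [0, 0.25, 0, 0, 0, 0], [0, 0.1, 0, 0, 0, 0], [0, 0, 0, 0, 0, 0]], jaw=-1)

```text
clock: 22.32
eef_pos: [427.8, 152.2, 107.4]
tool_rot: [-1.571, -0.0, 0.005]
force: [-0.4, -0.4, -0.4]
width: -0.1
```

Emit:
apply_moves(targets=[[0.03, 0, 0.1, 0, 0, 0], [0, 0, 0.1, 0, 0, 0], [0, 0, 0, 0, 0, 0]])

```text
clock: 22.7
eef_pos: [429.3, 158.7, 107.7]
tool_rot: [-1.572, -0.001, 0.003]
force: [1.3, -4.9, 1.6]
width: -0.0
```

Emit:
apply_moves(targets=[[0, 0, 0.15, 0, 0, 0], [0, 0, 0.15, 0, 0, 0], [0, 0, 0.15, 0, 0, 0], [0, 0, 0, 0, 0, 0]])

```text
clock: 23.2
eef_pos: [429.0, 177.3, 107.5]
tool_rot: [-1.572, -0.0, 0.003]
force: [-0.8, 0.6, -0.3]
width: 0.1
```

Emit:
apply_moves(targets=[[0.05, 0, 0.15, 0, 0, 0], [0.05, 0, 0.1, 0, 0, 0], [0, 0, 0, 0, 0, 0]])

```text
clock: 23.58
eef_pos: [430.8, 183.7, 107.2]
tool_rot: [-1.577, 0.005, 0.002]
force: [-1.6, -12.1, 5.7]
width: 0.1
```

Emit:
apply_moves(targets=[[0.05, 0, 0.12, 0, 0, 0], [0, 0, 0, 0, 0, 0], [-0.1, 0, -0.3, 0, 0, 0], [-0.2, 0, -0.1, 0, 0, 0], [0, -0.4, 0, 0, 0, 0], [0, -0.8, 0, 0, 0, 0], [0, -0.8, 0, 0, 0, 0], [0, -0.4, 0, 0, 0, 0], [0, 0, 0, 0, 0, 0], [0, 0, 0, 0, 0, 0]])

```text
clock: 24.82
eef_pos: [422.2, 177.1, 202.8]
tool_rot: [-1.571, 0.001, 0.006]
force: [-0.6, 0.3, -0.2]
width: -0.1
```

Run:
```python
from h import *
go([445.5,172,101],0.006)
c=calibration('wrist'); w=get_image('wrist')[...,::-1]; cv2.imwrite('pics/w9.png',w); np.save('w9.npy',c,allow_pickle=True)
import math
P=[]
for th in (0,.4,.6,.7,.8,.9):
    X=(455.5+17-38*math.cos(th),155.5+20+38*math.sin(th),130); print(th,proj(c,X).round(0),end=' ')
a,b=proj(c,(472.5,175.5,130)),proj(c,(455.5,155.5,164)); print(a,b)
g=cv2.cvtColor(w,cv2.COLOR_BGR2GRAY); cv2.imwrite('pics/m9.png',crop(w,200,150,160,120,5))
```

```text
t 24.82 pos [422.2 177.1 202.8] rot [-1.571e+00  1.000e-03  6.000e-03] w -0.1 F [-0.6  0.3 -0.2] | units [ 0.58  2.54 -0.13]
  turn units [-0. -0. -0.]
0 [279. 234.] 0.4 [300. 238.] 0.6 [309. 243.] 0.7 [313. 246.] 0.8 [317. 249.] 0.9 [320. 253.] [278.82479076 281.75348001] [246.90742796 284.29134795]
```

View pics/m9.png

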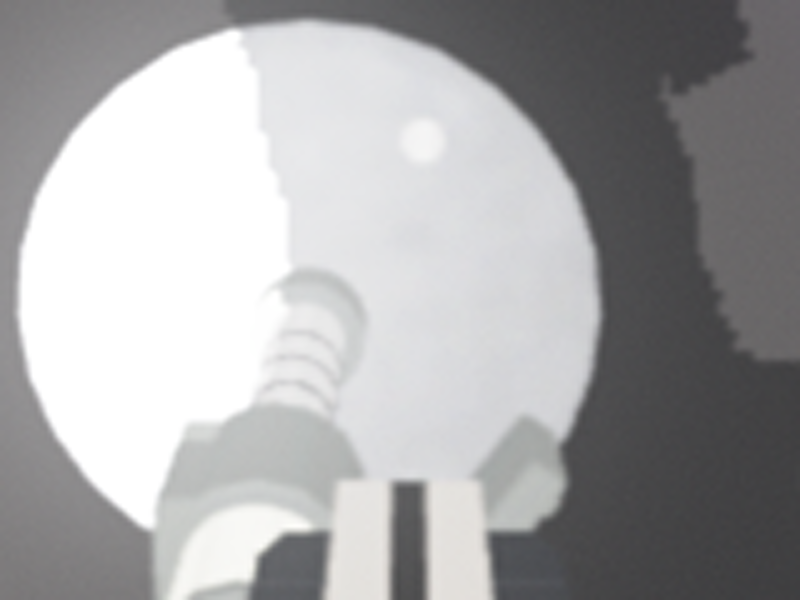

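The lever is open again, tip at about (309,244) in the wrist view, so roughly 0.63 rad. I regrasp with a limited jaw.

Emit:
apply_moves(targets=[[0.29, -0.1, -0.08, 0, 0, 0], [0.29, 0, -0.08, 0, 0, 0], [0, 0, 0, 0, 0, 0], [0, 0, 0, 0, 0, 0], [0, 0.5, 0, 0, 0, 0], [0, 0.6, 0, 0, 0, 0], [0, 0.6, 0, 0, 0, 0], [0, 0.5, 0, 0, 0, 0], [0, 0.3, 0, 0, 0, 0], [0, 0.14, 0, 0, 0, 0], [0, 0, 0, 0, 0, 0]], jaw=0.9)

```text
clock: 26.25
eef_pos: [446.0, 170.6, 101.8]
tool_rot: [-1.571, 0.0, 0.005]
force: [-0.5, -0.3, -0.5]
width: 81.2
```

Emit:
apply_moves(targets=[[0, 0, 0, 0, 0, 0], [0, 0, 0, 0, 0, 0], [0, 0, 0, 0, 0, 0], [0, 0, 0, 0, 0, 0]], jaw=0.46)

```text
clock: 26.75
eef_pos: [446.2, 170.6, 101.9]
tool_rot: [-1.571, -0.0, 0.005]
force: [0.1, -0.7, 1.2]
width: 62.5
```

Emit:
apply_moves(targets=[[0, 0, 0, 0, 0, 0], [0, 0, 0, 0, 0, 0]], jaw=0.41)

```text
clock: 27.0
eef_pos: [446.2, 170.4, 102.0]
tool_rot: [-1.571, -0.0, 0.004]
force: [0.2, -1.7, 5.5]
width: 60.0
```

Emit:
apply_moves(targets=[[0, 0, 0, 0, 0, 0], [0, 0, 0, 0, 0, 0]], jaw=0.37)

```text
clock: 27.25
eef_pos: [446.1, 170.2, 102.2]
tool_rot: [-1.571, -0.0, 0.004]
force: [-0.9, -3.0, 6.9]
width: 58.9
```

Emit:
apply_moves(targets=[[0, 0, 0.1, 0, 0, 0], [0, -0.1, 0.1, 0, 0, 0], [0, 0, 0, 0, 0, 0]], jaw=0.33)

```text
clock: 27.62
eef_pos: [444.4, 169.5, 104.6]
tool_rot: [-1.582, 0.005, -0.002]
force: [2.1, -21.9, -2.0]
width: 56.9
```

Emit:
apply_moves(targets=[[0, -0.1, 0, 0, 0, 0], [0, -0.1, 0, 0, 0, 0], [0, 0, 0, 0, 0, 0]])

```text
clock: 28.0
eef_pos: [444.4, 169.5, 112.3]
tool_rot: [-1.582, 0.006, -0.002]
force: [1.6, -21.0, -2.0]
width: 57.2
```

```bash
cat > lh.py <<'E'
from h import *
# vertical image shift of lantern/arm tip against s5 by template match
def shift(tag):
    s=get_image('scene')[...,::-1]; cv2.imwrite(f'pics/{tag}.png',s); r=cv2.imread('pics/s5.png')
    K=6
    g=lambda i:cv2.resize(cv2.cvtColor(np.ascontiguousarray(i),cv2.COLOR_BGR2GRAY),None,fx=K,fy=K,interpolation=cv2.INTER_CUBIC)
    # lantern white body low part + bail side; take arm tip & lantern patch
    u0,v0,w,h=308,153,24,48
    T=g(r[v0:v0+h,u0:u0+w]); S=g(s[v0-25:v0+h+10,u0-8:u0+w+8])
    R=cv2.matchTemplate(S,T,cv2.TM_CCOEFF_NORMED); _,m,_,l=cv2.minMaxLoc(R)
    du,dv=l[0]/K-8,l[1]/K-25
    k=(proj('scene',(527,155,100))-proj('scene',(527,155,130)))[1]/30
    print(tag,'match',round(m,2),'du dv',round(du,2),round(dv,2),'rise mm',round(-dv/k,1))
E
python3 -c "
from lh import *
go([446,171,131]); shift('s10')"
```

```text
t 28.0 pos [444.4 169.5 112.3] rot [-1.582  0.006 -0.002] w 57.2 F [  1.6 -21.   -2. ] | units [ 0.04 -0.47  0.03]
s10 match 0.95 du dv 0.17 -2.83 rise mm 9.6
```

The leg rises with the hand (camera 9.6 mm, TCP 10 mm), lever still open (width 57). On to the mark.

Emit:
apply_moves(targets=[[0, -0.1, 0, 0, 0, 0], [0, -0.1, 0, 0, 0, 0], [0, -0.1, 0, 0, 0, 0], [0, -0.1, 0, 0, 0, 0], [0, -0.08, 0, 0, 0, 0], [0, 0, 0, 0, 0, 0], [0, 0, 0, 0, 0, 0]])

```text
clock: 28.92
eef_pos: [444.3, 169.5, 131.4]
tool_rot: [-1.582, 0.006, -0.002]
force: [2.0, -21.4, -3.6]
width: 56.9
```

Run:
```python
from lh import *
go([446,171,132]); shift('s11')
s=cv2.imread('pics/s11.png');g=cv2.cvtColor(s,cv2.COLOR_BGR2GRAY)
# tube column brightness vs height on the axis front (toward camera), and expected z
T=calibration('scene')["world_from_camera"][:3,3]; d=T[:2]-[455.3,155.5]; d/=np.linalg.norm(d)
for z in range(60,152,3):
    p=proj('scene',(455.3+8*d[0],155.5+8*d[1],z)); print(z,p.round(1),int(cv2.getRectSubPix(g,(3,1),tuple(map(float,p))).mean()),end=' | ')
cv2.imwrite('pics/m11.png',crop(s,270,110,80,80,7))
```

```text
t 28.93 pos [444.3 169.5 131.4] rot [-1.582  0.006 -0.002] w 56.9 F [  2.  -21.4  -3.6] | units [ 0.04 -0.02  0.04]
s11 match 0.92 du dv 0.33 -8.67 rise mm 29.2
60 [297.1 183.2] 134 | 63 [297.1 182.4] 144 | 66 [297.1 181.5] 154 | 69 [297.1 180.7] 155 | 72 [297.1 179.8] 152 | 75 [297.1 179. ] 132 | 78 [297.1 178.1] 151 | 81 [297.1 177.3] 154 | 84 [297.1 176.4] 155 | 87 [297.1 175.5] 155 | 90 [297.1 174.7] 146 | 93 [297.1 173.8] 133 | 96 [297.1 173. ] 154 | 99 [297.1 172.1] 155 | 102 [297.1 171.2] 156 | 105 [297.1 170.3] 135 | 108 [297.1 169.5] 139 | 111 [297.1 168.6] 153 | 114 [297.1 167.7] 155 | 117 [297.1 166.8] 155 | 120 [297.1 165.9] 154 | 123 [297.1 165.1] 156 | 126 [297.1 164.2] 132 | 129 [297.1 163.3] 117 | 132 [297.1 162.4] 114 | 135 [297.1 161.5] 113 | 138 [297.1 160.6] 113 | 141 [297.1 159.7] 112 | 144 [297.1 158.8] 113 | 147 [297.1 157.9] 114 | 150 [297.1 157. ] 114 |
```

The viewer limit is reached, so I go on by numbers. The camera gives a 29.2 mm rise, the tube profile puts the clamp rim at about 132 mm, and the TCP gives 131.3 mm. Step 2 has been held over 0.3 s. Now I close the jaw in steps, following toward the back face and rising a little to offset the pads' forward swing.

Emit:
apply_moves(targets=[[0, -0.02, -0.07, 0, 0, 0], [0, 0, 0, 0, 0, 0]], jaw=0.22)

```text
clock: 29.22
eef_pos: [444.3, 167.2, 132.1]
tool_rot: [-1.581, 0.006, -0.001]
force: [2.3, -19.5, -4.3]
width: 52.8
```

Emit:
apply_moves(targets=[[0, -0.02, -0.07, 0, 0, 0], [0, 0, 0, 0, 0, 0]], jaw=0.11)

```text
clock: 29.48
eef_pos: [444.3, 164.8, 132.9]
tool_rot: [-1.581, 0.006, -0.0]
force: [1.6, -18.0, -5.3]
width: 47.8
```

```bash
python3 -c "
from lh import *
go([446,171,132]); shift('s12')"
```

```text
t 29.48 pos [444.3 164.8 132.9] rot [-1.581  0.006 -0.   ] w 47.8 F [  1.6 -18.   -5.3] | units [0.04 0.02 0.16]
s12 match 0.91 du dv 0.33 -8.67 rise mm 29.2
```

Emit:
apply_moves(targets=[[0, -0.02, -0.07, 0, 0, 0], [0, 0, 0, 0, 0, 0]], jaw=0.0)

```text
clock: 29.78
eef_pos: [444.4, 162.5, 133.7]
tool_rot: [-1.58, 0.006, -0.001]
force: [2.0, -17.0, -6.9]
width: 43.1
```

Emit:
apply_moves(targets=[[0, -0.02, -0.07, 0, 0, 0], [0, 0, 0, 0, 0, 0]], jaw=-0.1)

```text
clock: 30.02
eef_pos: [444.3, 160.2, 134.5]
tool_rot: [-1.58, 0.005, -0.0]
force: [2.1, -15.1, -6.9]
width: 38.7
```

Emit:
apply_moves(targets=[[0, 0, -0.05, 0, 0, 0], [0, 0, 0, 0, 0, 0], [0, 0, 0, 0, 0, 0], [0, 0, 0, 0, 0, 0]], jaw=-1)

```text
clock: 30.52
eef_pos: [444.3, 159.6, 134.6]
tool_rot: [-1.578, 0.005, 0.001]
force: [0.3, -13.3, -6.5]
width: 36.4
```

```bash
python3 -c "
from lh import *
go([446,171,132]); shift('s13')"
```

```text
t 30.52 pos [444.3 159.6 134.6] rot [-1.578e+00  5.000e-03  1.000e-03] w 36.4 F [  0.3 -13.3  -6.5] | units [0.04 0.06 0.29]
s13 match 0.91 du dv 0.33 -8.5 rise mm 28.7
```

Width 36.4 mm matches the fully closed lever seen before (36.7 mm), and the leg has not moved. One last settle and check, then hand in.

Emit:
apply_moves(targets=[[0, 0, 0, 0, 0, 0], [0, 0, 0, 0, 0, 0], [0, 0, 0, 0, 0, 0], [0, 0, 0, 0, 0, 0]])

```text
clock: 31.08
eef_pos: [444.3, 159.6, 134.5]
tool_rot: [-1.578, 0.005, 0.001]
force: [2.7, -12.8, -7.0]
width: 36.5
```

Run:
```python
from lh import *
go([446,171,132]); shift('s14')
g=cv2.cvtColor(cv2.imread('pics/s14.png'),cv2.COLOR_BGR2GRAY)
T=calibration('scene')["world_from_camera"][:3,3]; d=T[:2]-[455.3,155.5]; d/=np.linalg.norm(d)
r=lambda R,z:proj('scene',(455.3+R*d[0],155.5+R*d[1],z))
e=[z for z in np.arange(112,140,.5) if cv2.getRectSubPix(g,(3,1),tuple(map(float,r(8,z)))).mean()<135][0]
print('edge on tube line z',e,'-> rim z',min(np.arange(115,150,.5),key=lambda z:abs(r(15,z)[1]-r(8,e)[1])))
go([446,171,132])
print(finish_job())
```

```text
t 31.07 pos [444.3 159.6 134.5] rot [-1.578e+00  5.000e-03  1.000e-03] w 36.5 F [  2.7 -12.8  -7. ] | units [0.04 0.06 0.29]
s14 match 0.91 du dv 0.33 -8.5 rise mm 28.7
edge on tube line z 126.0 -> rim z 131.0
t 31.12 pos [444.3 159.6 134.6] rot [-1.578e+00  5.000e-03  1.000e-03] w 36.5 F [  2.3 -13.1  -6.1] | units [0.04 0.06 0.29]
the job is handed in; nothing more can be done
None
```

I hung the lantern by its bail on the large grey stand's arm and let go. Then I raised the leg with the lever open until the clamp rim stood at the mark, closed the cam lever there, and handed the job in at 31 s while still gripping. `finish_job()` gave no verdict.

**Mishap:** my first full grip, with the leg still down, pulled the hand about 10 mm towards the back face and closed the lever early. I let go, pushed the lever back open to about 0.6 rad with the closed fingers, and gripped again with a limited jaw opening. The lift and the final closing then went as planned.

**Last checks:**
- **Rim height:** the tube profile in the scene picture gives about 131 mm, and the lantern's rise of 28.7 mm gives about 130.7 mm. The target is 132 mm, with 5 mm allowed.
- **Lever:** the grip width was 36.5 mm, against 36.7 mm when the lever was seen fully closed earlier.
- **Grip:** held steady, with the jaw still commanded shut.
- **Lantern:** the image match still finds it hanging on the arm, at a score of 0.91.

I could not look at a picture of the final state because the 12-picture limit was used up, so these last checks are by numbers only. I did not measure lantern tilt at the end, and I did not check the other things on the shelf afterwards.

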